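Proof-pull the re-glued latch knob of the sugar tin

ROBOT

A 6-joint arm with a two-finger parallel gripper is mounted at the origin on the work surface. World frame = base frame: x ahead of the robot, y to its left, z up, the work surface at z = 0. Lengths are in mm, angles in degrees, forces in N, time in s.
With the tool pointing down it reaches from about 300 to 850 mm from the base axis. Payload 4.2 kg.
Tool frame: the origin (TCP) lies between the finger pads; the fingertips stand 25 mm ahead of it and the grasp point (between the pads) lies 6 mm ahead of it; x points along the fingers, y is the direction in which the jaws open and shut, and the axes are right-handed (so a half turn about x gives the same grasp; the last joint's range is limited). The gripper opens to 91 mm and grips with 3 to 60 N. Pads are 32 mm wide; open, the fingers measure 118 mm over their backs; the gripper's body (76 mm by 178 mm) begins 60 mm behind the grasp point.
Start: joints at [74.656, 18.312, 89.639, -0, 72.044, -1.146], TCP at [141.032, 557.45, 238.976] pointing down, gripper open.
Joint ranges: [-177.97, 177.97], [-48.28, 115.42], [12.27, 149.76], [-77.06, 257.06], [2.81, 150.46], [-146.56, 146.56]. Speed limits (degrees/s): [147.25, 147.25, 180, 180, 180, 180].

INTERFACE

Orientations are given as [roll, pitch, yaw] about the fixed x, y, z axes, in that order (R = Rz(yaw) Ry(pitch) Rx(roll)).
In Python, from workcell import env gives the robot as it stands.
- The arm moves only by the tool jog_arm, never from a script. Its argument "plan" is one flat list of numbers, 4 for each row, row after row: the shift along the tool's x, y, z in cm, then the turn about the tool's x in units of 6 degrees (1.0 is 6 degrees). In form: [tx, ty, tz, turn, tx, ty, tz, turn, ...]. A call has 1 to 12 rows; each row shifts and turns the commanded pose from where the row before left it, along the tool's axes as they then stand; what a row does not reach is not made up. A row lasts 1/12 s, in which the tool goes at most 41.7 mm and 7.16 degrees, less where a joint would pass 70% of its speed; a pose out of reach is approached as far as the arm can. A call with a gripper value outside its range is refused whole. "claw" is the finger opening in cm, from 0 to 9.12, set as the call begins (left out, the last holds). The fingers move at their own pace and stop on an object; "newtons" is the grip in N (left out, the last holds). Time passes only in rows, so rows that do not move let the fingers close. It gives the time, the measured TCP pose, the force and the opening at its end, in the units of the state.
- env.state(): the state, without advancing time (a new reading comes with each control period).
- env.grab_frame(name): name is "scene" or "top"; returns the picture (420x560x3 uint8, red, green, blue); there is no depth.
- env.calibration(name): a dict with "vertical_fov" (degrees; the focal length in pixels is half the picture's height over the tangent of half this angle, whatever the lens; pixels are square), "cx", "cy" (the principal point, pixels), "k1" (the pictures are not rectified: a ray, as slopes to the right and down, at radius r is drawn at 1 + k1 r^2 times it, then the intrinsics apply), "origin" and "orientation" of the camera in the world. Camera axes: x right, y down, z forward; pixel columns grow to the right and rows downward; lengths in mm; the calibration is good to about 2 mm. A picture is of the moment at which its call begins. calibration takes no time and is no camera call.
- env.job_done(): hands the job in, once; it reports no verdict.
The state is a dict: "time_s": time; "qpos": joint angles; "qvel": joint speeds; "effort": joint torques, N m; "ee_pos": TCP position; "ee_rot": TCP orientation; "force": force on the tool from outside, world axes, zero at the start; "torque": the same for the moment, N m; "gripper_width": finger opening in mm.
Only numpy, scipy, OpenCV 4.12 (cv2) and the standard library are available. Lean on these libraries where they do the work, as an engineer would, in place of code of your own. Each camera call takes 0.05 s, during which the arm holds its last target.

TASK

I have glued the bar-shaped latch knob of the sugar tin back onto its sprung stem and want to know that it holds. Grip that knob, pull it straight up with about 10 N, which draws it about 10 mm out of the lid, hold it there for about two seconds (never more than 15 N), then ease it fully back down before you let go. Leave both tins standing where they are.

Things in the scene. Friction and masses are not known exactly. Their poses are not given: they have to be found in the camera images.
- knob_grip (a point): Centre of the wooden bar knob to be pulled, on the lid of the sugar tin. The bar is a block 56 mm long along this frame's x, 16 mm wide along y and 28 mm high along z (z up). At rest its centre is 198 mm above the shelf top and its underside is 10 mm above a flat steel collar (36 mm across, 4 mm high) on the flat lid; the knob does not turn. Pinch it across its 16 mm width.
- latch_knob (a joint): How far the bar knob is drawn straight up out of the lid, in m: 0 at rest (down), stop at 0.022. A spring pulls it back down: about 2.5 N to start it moving, plus 0.75 N for every mm, so about 10 N at 0.010 (10 mm) and 15 N, the most allowed, at 0.017.
- sugar_tin: The lidded tin canister with the bar knob: plain bare metal, 133 mm across, lid top 170 mm above the shelf top, full of sugar, 2.2 kg, standing loose on the shelf top (its weight holds it down during the pull). Origin: centre of its underside; z up, x along the bar knob.
- ball_tin: An equal lidded tin canister, 133 mm across and 170 mm to the lid top, also full, but with a round ball knob 34 mm across (top at 213 mm): to be left where it stands. Origin: centre of its underside. Which tin stands left or right varies.
Mind the look-alikes: they are no part of the job. Leave any green, purple or red look-alike of the sugar_tin alone.

How it is judged (in metres and radians):
On the way, in this order (a step that is already met when the one before it is completed fails the run):
1. the bar knob is drawn 6 to 15 mm out of the lid (about 7 to 14 N) and held there for 1.5 s (value of joint latch_knob between 0.006 and 0.015 m), for 1.5 s.
2. the knob is back down (within 3 mm) while the fingers still hold it (value of joint latch_knob below 0.003 m and contact force between the fingers and sugar_tin above 0.5 N), for 0.1 s.
At the end, for the whole second after the job is handed in: The bar knob is released and fully down (within 3 mm), and both tins stand upright (within 5 degrees) and at rest within 20 mm of where they stood (value of joint latch_knob below 0.003 m and distance of each of sugar_tin, ball_tin from where it was at the start of the episode below 0.02 m and angle between each of sugar_tin, ball_tin's own z axis and vertical below 0.1 rad and linear speed of sugar_tin below 0.02 m/s); the robot touches nothing.
It fails at once if the knob is pulled too hard (drawn out more than 17 mm, about 15 N) (value of joint latch_knob above 0.017 m).
It fails at once if the sugar tin is lifted or pushed out of place (20 mm) (distance of sugar_tin from where it was at the start of the episode above 0.02 m).
It fails at once if the tin with the ball knob is pushed out of place (20 mm) (distance of ball_tin from where it was at the start of the episode above 0.02 m).
It also fails if it takes over 40 s, if anything falls off the work surface, if the arm or the gripper's body presses on something with over 40 N, if the wrist force passes 120 N, or if a joint passes its speed limit or range.

## Working session

There is one attempt and no reset: what is moved stays moved. The work goes in short steps, Python scripts to look and compute and a tool call to move; the robot and the scene stay as the last step left them, time stands still between calls to the robot, and variables do not carry over. Pictures are saved under pics/ and viewed, and the job is handed in when it is done.

Besides the shell and the picture viewer there is one more tool, called after ">>>" as name(argument=value, ...), one argument or row to a line, values as JSON. jog_arm: Moves the arm, as the interface text tells. Its arguments: {"type":"object","properties":{"plan":{"type":"array"},"claw":{"type":"number"},"newtons":{"type":"number"}},"required":["plan"]}

```bash
mkdir -p pics; python3 - <<'E'
from workcell import env
import cv2
for n in("scene","top"):
    print(n,env.calibration(n)); cv2.imwrite(f"pics/{n}0.png",cv2.cvtColor(env.grab_frame(n),cv2.COLOR_RGB2BGR))
s=env.state();print(s)
E
```

```text
scene {'vertical_fov': 56.03481058185207, 'cx': 282.075729145565, 'cy': 207.82379368235817, 'k1': 0.030998242443585986, 'origin': array([649.17551583,  96.10721096, 928.47426918]), 'orientation': array([-161.15622278,   -0.5385569 ,  117.40895054])}
top {'vertical_fov': 47.13078501551893, 'cx': 283.59267594001716, 'cy': 205.06268897271943, 'k1': -0.07252651940109506, 'origin': array([ 285.79333289,  -39.1567895 , 1246.20486211]), 'orientation': array([-1.73990117e+02,  1.61951118e-01, -9.09330597e+01])}
{'time_s': 0.1, 'qpos': array([ 7.46565017e+01,  1.83478670e+01,  8.96993098e+01,  7.17082107e-04,
        7.20432691e+01, -1.14739968e+00]), 'qvel': array([-0.09246126, -0.08064145, -0.15668408, -0.09739187, -0.0558209 ,
       -0.0577818 ]), 'effort': array([-5.57811945e-04, -4.13328552e+01, -2.32509470e+01,  7.28065870e-02,
        4.21718939e-02, -3.99474698e-05]), 'ee_pos': array([140.91597502, 557.04478989, 238.20615193]), 'ee_rot': array([ -91.57930147,   89.90955162, -105.77562174]), 'force': array([0.27580129, 0.16257763, 0.33296842]), 'torque': array([-0.00272489,  0.01852548, -0.01147804]), 'gripper_width': 91.34539224811886}
```

View pics/scene0.png

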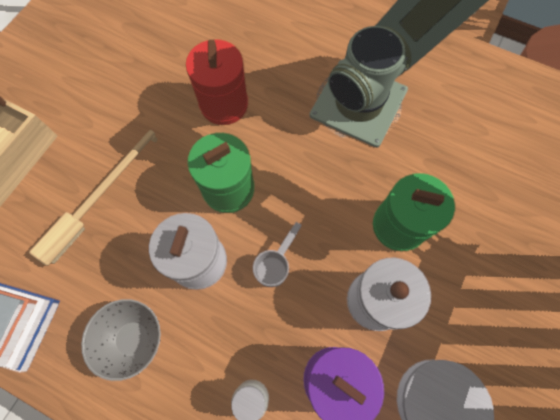

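View pics/top0.png

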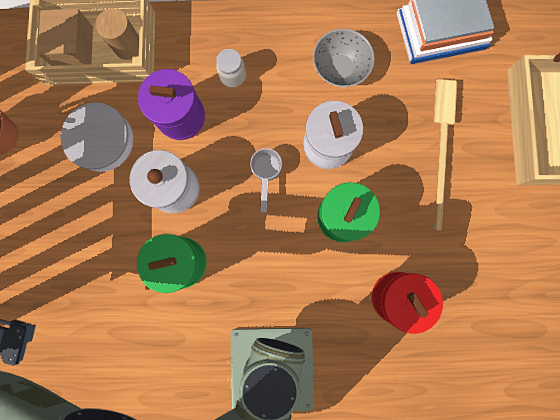

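```bash
python3 - <<'E'
import cv2,numpy as np
a=cv2.imread("pics/scene0.png")[205:300,140:240]; b=cv2.imread("pics/top0.png")[90:180,290:380]
a=cv2.resize(a,(400,380),interpolation=cv2.INTER_CUBIC); b=cv2.resize(b,(380,380),interpolation=cv2.INTER_CUBIC)
cv2.imwrite("pics/crop0.png",np.hstack([a,b]))
E
```

```text
(no output)
```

View pics/crop0.png

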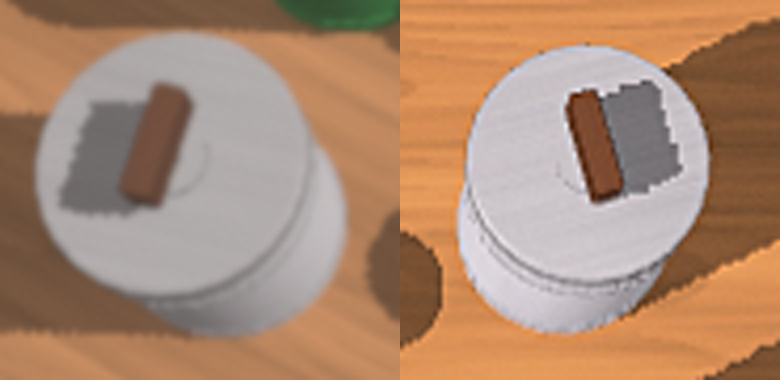

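```bash
cat > h.py <<'E'
import numpy as np,cv2
from scipy.spatial.transform import Rotation as Ro
from workcell import env
C={n:env.calibration(n) for n in("scene","top")}
def proj(n,P):
    c=C[n];R=Ro.from_euler('xyz',c['orientation'],degrees=True).as_matrix()
    q=(np.atleast_2d(P)-c['origin'])@R; s=q[:,:2]/q[:,2:]
    s=s*(1+c['k1']*(s**2).sum(1,keepdims=True)); f=210/np.tan(np.radians(c['vertical_fov']/2))
    return s*f+[c['cx'],c['cy']]
def box(x,y,z,yaw):
    g=np.array([[a*28,b*8,k*14] for a in(-1,1) for b in(-1,1) for k in(-1,1)])
    return g@Ro.from_euler('z',yaw,degrees=True).as_matrix().T+[x,y,z]
def mask(n,im,win):
    x0,y0,x1,y1=win; b,g,r=[im[...,i].astype(int) for i in range(3)]
    m=((r-b)>22).astype(np.uint8); o=np.zeros_like(m);o[y0:y1,x0:x1]=m[y0:y1,x0:x1];return o
def render(n,p,ss=4):
    pts=(proj(n,box(*p))+.5)*ss*16-8
    h=cv2.convexHull(pts.astype(np.float32)).astype(np.int32)
    o=np.zeros((420*ss,560*ss),np.float32);cv2.fillConvexPoly(o,h,1,shift=4)
    return cv2.resize(o,(560,420),interpolation=cv2.INTER_AREA)
E
cat > fit.py <<'E'
from h import *
from scipy.optimize import minimize
W={"scene":(166,224,192,258),"top":(327,109,345,140)}
I={n:cv2.imread(f"pics/{n}0.png") for n in W}
M={n:mask(n,I[n],W[n]) for n in W}
for n in M:print(n,M[n].sum())
def cost(p,ns):return sum(((render(n,p)-M[n])**2).sum() for n in ns)
for p0 in [(400,-150)]:
    # coarse ray to z=198 from the top mask centroid
    def res(v,n,z):return proj(n,[v[0],v[1],z])[0]
    from scipy.optimize import least_squares
    c={n:np.array(np.nonzero(M[n]))[::-1].mean(1) for n in M}
    L=least_squares(lambda v:np.r_[proj("top",v)[0]-c["top"],proj("scene",v)[0]-c["scene"]],[400,-100,198.]);print("triang",L.x,L.fun)
    x0=L.x
for ns in (["scene","top"],["scene"],["top"]):
  for free in (0,1):
    if free and len(ns)<2: continue
    best=None
    for yaw in range(0,180,15):
        f=(lambda v:cost((v[0],v[1],v[3] if free else 198,v[2]),ns))
        s=[x0[0],x0[1],yaw]+([198] if free else [])
        sim=np.array([s]+[np.array(s)+6*np.eye(len(s))[i] for i in range(len(s))])
        r=minimize(f,s,method="Nelder-Mead",options=dict(initial_simplex=sim,xatol=.1,fatol=.1))
        if best is None or r.fun<best.fun:best=r
    print(ns,free,best.x.round(1),best.fun)
E
python3 fit.py
```

```text
scene 328
top 222
triang [ 574.51517269 -155.22303079  201.27766062] [-0.43131916  0.28978675 -0.42828956 -0.00439059]
['scene', 'top'] 0 [ 574.8 -156.1  194.4] 95.23828125
['scene', 'top'] 1 [ 574.7 -157.2  194.2  193.9] 93.078125
['scene'] 0 [ 573.4 -155.6  196.8] 65.23828125
['top'] 0 [ 575.8 -156.6  194. ] 23.2890625
```

```bash
cat > tf.py <<'E'
from h import *
s=env.state();R=Ro.from_euler('xyz',s['ee_rot'],degrees=True).as_matrix()
print(s['time_s'],s['ee_pos'].round(1),'R',R.round(3).tolist(),'q',s['qpos'].round(1),'w',round(s['gripper_width'],1),'F',s['force'].round(1))
def yy(v):return np.degrees(np.arctan2(v[1],v[0]))
print('tool y yaw',yy(R[:,1]),'z yaw',yy(R[:,2]))
T=np.array([574.8,-156.1,208]);print('delta tool',(R.T@(T-s['ee_pos'])).round(1))
a=104.5-yy(R[:,1]);print('turn (down tool: +turn about x = -yaw)',[-((a+k)%360-0) for k in(0,)], [-(((a+k+180)%360)-180) for k in(0,180)])
E
python3 tf.py
```

```text
0.1 [140.9 557.  238.2] R [[-0.0, 0.245, 0.969], [-0.002, 0.969, -0.245], [-1.0, -0.002, -0.0]] q [74.7 18.3 89.7  0.  72.  -1.1] w 91.3 F [0.3 0.2 0.3]
tool y yaw 75.80368169469438 z yaw -14.196322239008309
delta tool [  31.1 -584.9  595.5]
turn (down tool: +turn about x = -yaw) [np.float64(-28.696318305305624)] [np.float64(-28.696318305305624), np.float64(151.30368169469438)]
```

>>> jog_arm(
  plan=[-2,0,0,0,-3,0,0,0,-1,-1,1,0,0,-2,2,0,0,-2,2,0,0,-2,2,0,0,-2,2,0,0,-2,2,0,0,-2,2,0,0,-2,2,0,0,-2,2,0,0,-2,2,0],
  claw=6,
  newtons=25,
)

```text
time_s: 1.1
ee_pos: [278.8, 324.3, 298.4]
ee_rot: [-90.2, 89.9, -104.4]
force: [-0.6, 0.7, -0.4]
gripper_width: 60.3
```

>>> jog_arm(
  plan=[0,-2,2,0,0,-2,2,0,0,-2,2,0,0,-2,2,0,0,-2,2,0,0,-2,2,0,0,-2,2,0,0,-2,2,0,0,-2,2,0,0,-2,2,0,0,-2,2,0,0,-2,2,0],
)

```text
time_s: 2.1
ee_pos: [452.0, 33.1, 298.4]
ee_rot: [-150.1, 89.9, -164.3]
force: [0.8, 0.6, 0.5]
gripper_width: 60.1
```

```bash
python3 tf.py
```

```text
2.1 [452.   33.1 298.4] R [[-0.001, 0.246, 0.969], [-0.0, 0.969, -0.246], [-1.0, -0.0, -0.001]] q [  2.7   5.2  98.2  -0.   76.7 -73. ] w 60.1 F [0.8 0.6 0.5]
tool y yaw 75.77313770874662 z yaw -14.226881473976883
delta tool [  90.3 -153.2  165.6]
turn (down tool: +turn about x = -yaw) [np.float64(-28.726862291253383)] [np.float64(-28.726862291253383), np.float64(151.27313770874662)]
```

>>> jog_arm(
  plan=[0,-2,2,0,0,-2,2,0,0,-2,2,0,0,-2,2,0,0,-2,2,0,0,-2,2,0,0,-2,2,0,0,-1,2,-0.8,0,0,0,-1,0,0,0,-1,0,0,0,-1,0,0,0,-1],
)

```text
time_s: 3.1
ee_pos: [569.8, -150.3, 298.0]
ee_rot: [157.6, 89.9, 172.5]
force: [-0.8, -0.2, 0.8]
gripper_width: 60.1
```

>>> jog_arm(
  plan=[0,0,0,0,0,0,0,0,0,0,0,0],
)

```text
time_s: 3.35
ee_pos: [570.2, -149.7, 298.7]
ee_rot: [152.9, 90.0, 167.4]
force: [-0.3, -0.7, 0.2]
gripper_width: 60.0
```

```bash
python3 tf.py; python3 - <<'E'
from h import *
for n in("scene","top"): cv2.imwrite(f"pics/{n}1.png",cv2.cvtColor(env.grab_frame(n),cv2.COLOR_RGB2BGR))
E
```

```text
3.35 [ 570.2 -149.7  298.7] R [[-0.001, -0.25, 0.968], [0.0, 0.968, 0.25], [-1.0, 0.0, -0.001]] q [ -15.8   18.    81.6   -0.    80.5 -120.3] w 60.0 F [-0.3 -0.7  0.2]
tool y yaw 104.46495959061635 z yaw 14.464967931510493
delta tool [90.6 -7.3  2.9]
turn (down tool: +turn about x = -yaw) [np.float64(-0.03504040938365449)] [np.float64(-0.0350404093836687), np.float64(179.96495959061633)]
```

View pics/scene1.png

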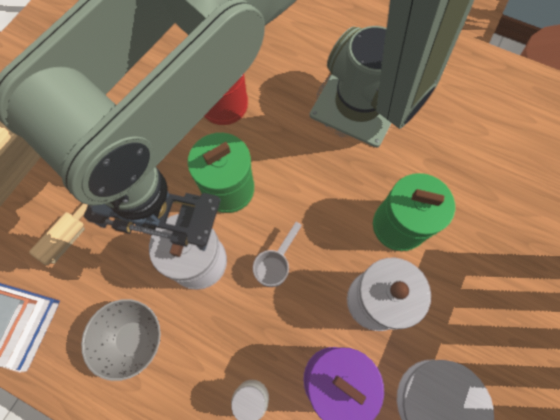

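>>> jog_arm(
  plan=[0,-0.7,0.3,0,1,0,0,0,1,0,0,0,1,0,0,0,1,0,0,0,1,0,0,0,1,0,0,0,1,0,0,0,0,0,0,0,0,0,0,0],
  claw=5,
)

```text
time_s: 4.28
ee_pos: [575.2, -155.4, 228.2]
ee_rot: [145.4, 89.9, 160.0]
force: [0.9, -0.7, -0.0]
gripper_width: 50.1
```

```bash
python3 tf.py; python3 - <<'E'
from h import *
for n in("scene","top"): cv2.imwrite(f"pics/{n}2.png",cv2.cvtColor(env.grab_frame(n),cv2.COLOR_RGB2BGR))
a=cv2.imread("pics/scene2.png")[190:300,90:240]; b=cv2.imread("pics/top2.png")[80:190,270:400]
cv2.imwrite("pics/crop2.png",np.hstack([cv2.resize(a,(409,300),interpolation=2),cv2.resize(b,(355,300),interpolation=2)]))
E
```

```text
4.2833 [ 575.2 -155.4  228.2] R [[-0.001, -0.252, 0.968], [0.0, 0.968, 0.252], [-1.0, 0.001, -0.001]] q [ -16.2   20.6   87.8    0.    71.7 -120.8] w 50.1 F [ 0.9 -0.7 -0. ]
tool y yaw 104.60736077886246 z yaw 14.607414473613456
delta tool [20.2 -0.6 -0.5]
turn (down tool: +turn about x = -yaw) [np.float64(-359.89263922113753)] [np.float64(0.1073607788624713), np.float64(-179.89263922113753)]
```

View pics/crop2.png

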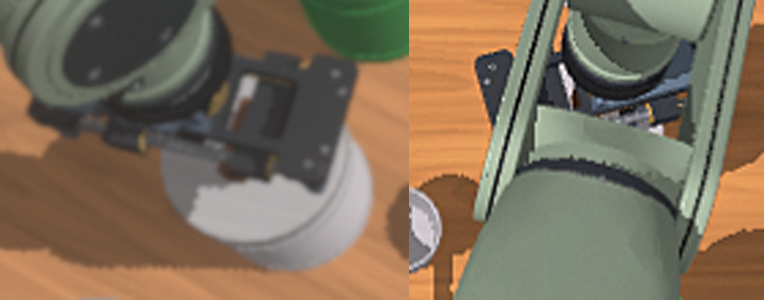

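>>> jog_arm(
  plan=[0.5,0,0,0,0.5,0,0,0,0.5,0,0,0,0.4,0,0,0,0,0,0,0,0,0,0,0],
  claw=2.6,
)

```text
time_s: 4.88
ee_pos: [575.3, -155.5, 209.5]
ee_rot: [145.7, 90.0, 160.3]
force: [0.7, -0.3, 0.0]
gripper_width: 26.2
```

>>> jog_arm(
  plan=[0,0,0,0,0,0,0,0,0,0,0,0],
  claw=2,
  newtons=5,
)

```text
time_s: 5.13
ee_pos: [575.6, -155.6, 210.2]
ee_rot: [-18.9, 90.0, -4.3]
force: [-0.4, 0.5, -0.6]
gripper_width: 19.9
```

>>> jog_arm(
  plan=[0,0,0,0,0,0,0,0,0,0,0,0,0,0,0,0],
  claw=1,
  newtons=5,
)

```text
time_s: 5.47
ee_pos: [575.7, -156.3, 210.2]
ee_rot: [-67.3, 89.9, -52.7]
force: [0.7, -3.2, 0.2]
gripper_width: 16.0
```

>>> jog_arm(
  plan=[0,-0.05,0,0,0,0,0,0,0,0,0,0],
)

```text
time_s: 5.72
ee_pos: [575.8, -156.3, 210.2]
ee_rot: [-45.7, 90.0, -31.1]
force: [1.2, -2.1, 1.1]
gripper_width: 15.7
```

>>> jog_arm(
  plan=[0,0,0,0,0,0,0,0,0,0,0,0],
  claw=0,
  newtons=30,
)

```text
time_s: 5.97
ee_pos: [575.7, -156.3, 210.1]
ee_rot: [-42.6, 90.0, -28.0]
force: [1.5, -3.8, 1.8]
gripper_width: 15.9
```

>>> jog_arm(
  plan=[-0.1,0,0,0,-0.1,0,0,0,-0.1,0,0,0,0,0,0,0,0,0,0,0],
)

```text
time_s: 6.38
ee_pos: [575.7, -156.2, 212.5]
ee_rot: [-55.9, 90.0, -41.3]
force: [2.4, -3.5, -5.2]
gripper_width: 16.0
```

>>> jog_arm(
  plan=[-0.1,0,0,0,-0.1,0,0,0,-0.1,0,0,0,-0.1,0,0,0,0,0,0,0,0,0,0,0],
)

```text
time_s: 6.88
ee_pos: [575.7, -156.1, 216.0]
ee_rot: [158.7, 90.0, 173.4]
force: [3.1, -3.7, -6.6]
gripper_width: 15.7
```

>>> jog_arm(
  plan=[-0.1,0,0,0,-0.1,0,0,0,-0.1,0,0,0,-0.1,0,0,0,0,0,0,0,0,0,0,0],
)

```text
time_s: 7.38
ee_pos: [575.7, -156.0, 219.4]
ee_rot: [147.8, 90.0, 162.4]
force: [3.5, -4.1, -10.1]
gripper_width: 15.9
```

>>> jog_arm(
  plan=[-0.05,0,0,0,0,0,0,0,0,0,0,0,0,0,0,0,0,0,0,0,0,0,0,0,0,0,0,0,0,0,0,0,0,0,0,0,0,0,0,0,0,0,0,0,0,0,0,0],
)

```text
time_s: 8.38
ee_pos: [575.6, -156.0, 219.7]
ee_rot: [148.6, 89.9, 163.3]
force: [4.3, -4.6, -9.4]
gripper_width: 15.7
```

>>> jog_arm(
  plan=[0,0,0,0,0,0,0,0,0,0,0,0,0,0,0,0,0,0,0,0,0,0,0,0,0,0,0,0,0,0,0,0,0,0,0,0,0,0,0,0,0,0,0,0,0,0,0,0],
)

```text
time_s: 9.38
ee_pos: [575.7, -156.0, 219.7]
ee_rot: [147.8, 89.9, 162.4]
force: [3.0, -4.1, -9.6]
gripper_width: 15.8
```

```bash
python3 - <<'E'
from h import *
for n in("scene",): cv2.imwrite(f"pics/{n}3.png",cv2.cvtColor(env.grab_frame(n),cv2.COLOR_RGB2BGR))
a=cv2.imread("pics/scene3.png")[190:300,90:240]
cv2.imwrite("pics/crop3.png",cv2.resize(a,(600,440),interpolation=2))
E
```

```text
(no output)
```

View pics/crop3.png

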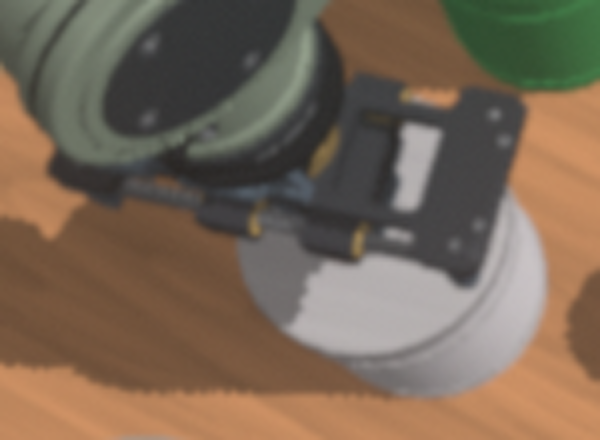

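The force is steady at about 9.6 N at roughly 9.5 mm of draw, with no slip over 2 s. Now I'll ease it down.

>>> jog_arm(
  plan=[0.1,0,0,0,0.1,0,0,0,0.1,0,0,0,0.1,0,0,0,0.1,0,0,0,0.1,0,0,0,0.1,0,0,0,0.1,0,0,0,0.1,0,0,0,0.1,0,0,0,0,0,0,0,0,0,0,0],
)

```text
time_s: 10.43
ee_pos: [575.7, -156.1, 211.2]
ee_rot: [-56.0, 90.0, -41.4]
force: [3.0, -4.0, -2.9]
gripper_width: 15.9
```

>>> jog_arm(
  plan=[0.1,0,0,0,0.05,0,0,0,0,0,0,0,0,0,0,0,0,0,0,0],
)

```text
time_s: 10.85
ee_pos: [575.7, -156.1, 210.2]
ee_rot: [-34.0, 90.0, -19.4]
force: [3.2, -3.5, -1.9]
gripper_width: 16.1
```

>>> jog_arm(
  plan=[0.05,0,0,0,0.05,0,0,0,0,0,0,0,0,0,0,0,0,0,0,0,0,0,0,0],
)

```text
time_s: 11.35
ee_pos: [575.8, -156.1, 210.1]
ee_rot: [-31.6, 89.9, -17.0]
force: [1.0, -3.6, 5.5]
gripper_width: 16.0
```

>>> jog_arm(
  plan=[-0.05,0,0,0,0,0,0,0,0,0,0,0],
  newtons=5,
)

```text
time_s: 11.6
ee_pos: [575.8, -156.1, 210.0]
ee_rot: [-33.1, 89.9, -18.5]
force: [1.9, -5.0, 5.3]
gripper_width: 15.8
```

>>> jog_arm(
  plan=[0,0,0,0,0,0,0,0,0,0,0,0,0,0,0,0,0,0,0,0,0,0,0,0],
  claw=5,
)

```text
time_s: 12.1
ee_pos: [575.3, -155.7, 209.0]
ee_rot: [128.7, 89.9, 143.3]
force: [0.9, -0.1, -0.3]
gripper_width: 49.5
```

>>> jog_arm(
  plan=[-0.5,0,0,0,-1,0,0,0,-1.5,0,0,0,-2,0,0,0,-2,0,0,0,-2,0,0,0,-2,0,0,0,-1,0,0,0],
)

```text
time_s: 12.77
ee_pos: [576.3, -156.3, 333.3]
ee_rot: [-29.2, 89.7, -14.6]
force: [0.3, -0.1, 0.7]
gripper_width: 49.9
```

>>> jog_arm(
  plan=[0,2,-2,0,0,2,-2,0,0,2,-2,0,0,2,-2,0,0,2,-2,0,0,2,-2,0,0,2,-1,0,0,2,0,0,0,2,0,0,0,1,0,0,0,0,0,0,0,0,0,0],
)

```text
time_s: 13.77
ee_pos: [402.1, -5.1, 329.6]
ee_rot: [-62.8, 89.9, -48.2]
force: [0.3, -0.2, -0.7]
gripper_width: 50.1
```

```bash
python3 - <<'E'
from h import *
for n in("scene","top"): cv2.imwrite(f"pics/{n}4.png",cv2.cvtColor(env.grab_frame(n),cv2.COLOR_RGB2BGR))
E
python3 tf.py|head -1
```

```text
13.8667 [402.3  -5.6 329.4] R [[0.0, -0.252, 0.968], [-0.001, 0.968, 0.252], [-1.0, -0.0, -0.0]] q [  -2.4   -0.5   99.8   -0.    80.7 -107. ] w 50.4 F [-0.7 -0.6  0.7]
```

View pics/scene4.png

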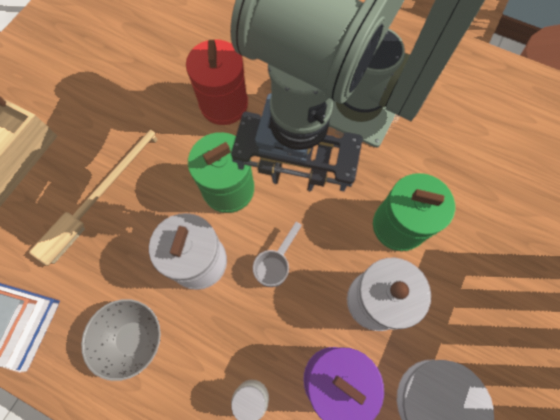

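View pics/top4.png

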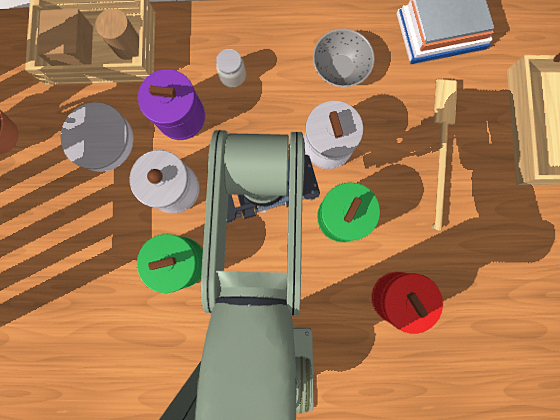

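Everything stands at the same pixels as at the start: the sugar tin's knob is at (179,241) in the scene view and (336,124) in the top view, and the ball knob is at (400,290) and (155,176). The arm is clear of everything, so I'll hand in.

```bash
python3 - <<'E'
from workcell import env
print(env.job_done())
E
```

```text
the job is handed in; nothing more can be done
None
```

The glued knob held. I gripped the bar knob across its 16 mm width and drew it straight up about 9.5 mm at about 9.6 N. It stayed there for 2 s with no change in height or force, so there was no sign of slipping or loosening. The wrist force read at most about 10 N upward, under your 15 N limit.

I then eased it down while still gripping. It came back to its starting height (210.1 mm against 210.2 mm before the pull), and a light downward press of about 5 N did not move it further. I released it and backed the arm away.

In the final pictures both tins and their knobs are at the same pixels as at the start, and the arm touches nothing. There was a constant sideways force of 3 to 5 N while gripping, probably from sub-millimetre centring error; it moved nothing visibly. The draw was read from the arm's height, because the gripper hid the knob from the cameras during the pull. The job was handed in at about 14 s of the 40 s allowed and gave no verdict.

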